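Set the tape length and start the feed

TASK

On the electric tape machine, set the tape length to the fifth mark: push the selector lever round with a fingertip, click by click, until it rests at the fifth of the seven bars, counted clockwise from the shortest bar (the first). Only then press the round feed button fully down and let it come up again. Work gently with the closed fingers, grip and lift nothing, and leave the other things where they are.

Things in the scene. Friction and masses are not known exactly. Their poses are not given: they have to be found in the camera images.
- machine: grey tape machine, fixed, case 190 (x) x 260 (y) x 70 high. Origin: centre of its underside; at yaw 0 its front (-x) faces the robot, +y is left. On its flat top (z +70): selector axis at x -10, y +50; feed button at x -45, y -75; back right a holder with a roll of brown tape (x +5 to +85, y -121 to -53, up to 27 above the top); seven black bars on a flat disc of radius 69 round the selector
- selector (a joint): selector lever, rad, growing clockwise from above, -0.06 to 3.20. Seven clicks 0.524 rad (30 degrees) apart: first at 0 (shortest bar; lever points to the machine's +y), 1.571 points to +x (back), fifth at 2.094, seventh at 3.142 (longest bar). Starts in click 1, 2 or 3. A hump between clicks takes 0.08 Nm (2 to 3 N at the lever's outer half); past it the lever snaps into the next click and stays
- selector_axis (a point): on the selector's axis, on top of its round black hub (radius 19), 28 above the machine's top
- selector_tip (a point): outer end of the black selector lever, on its upper edge, 26 above the machine's top. The lever is a bar 13 wide from the hub to 50 from the axis; its underside is 7 above the machine's top
- feed (a joint): the feed button's travel downward, m: 0 up, 0.006 fully down; a spring raises it again, fully down takes 5 N
- feed_top (a point): centre of the top of the round grey feed button, 32 across, in a black housing on the machine's top
- receipt_pad: block of receipt forms 150x93x10, lying in front of the machine; origin at the centre of its underside
- eraser: eraser 42x19x12, lying on the machine's top behind the selector; origin at the centre of its underside
- staples_box: box of staples 36x58x24, right of the machine; origin at the centre of its underside
- binder_clip: binder clip 20x32x35, right of the machine; origin at the centre of its underside
- till_roll: white till roll, 48 across, 57 tall, standing left of the machine; origin at the centre of its underside
- tape_measure: tape measure 28x69x62, on the table's right part, near the robot; origin at the centre of its underside

How it is judged:
By the outcome, as a careful person would: the job done as asked, in the order asked, and still so for the second after the job is handed in, with the robot touching nothing.
It also fails if it takes over 56 s, if anything falls off the work surface, if the arm or the gripper's body presses on something with over 40 N, if the wrist force passes 120 N, or if a joint passes its speed limit or range.

ROBOT

A 6-joint arm with a two-finger parallel gripper is mounted at the origin on a cart in front of the work surface, level with it; the furniture and walls round the work are solid. World frame = base frame: x ahead of the robot, y to its left, z up, the work surface at z = 0. Lengths are in m, angles in degrees, forces in N, time in s.
With the tool pointing down it reaches from about 0.4 to 0.825 m from the base axis. Payload 7 kg.
Tool frame: the origin (TCP) lies midway between the tips of the shut fingers; the grasp point (between the pads) lies 19 mm behind it (ctrl.hold_point_z is the distance from the TCP to the grasp point, in m); z points along the fingers, y is the line along which they close (so a half turn about z gives the same grasp; the last joint's range is limited). The gripper opens to 88 mm and grips with 3 to 60 N. Pads are 19 mm wide; open, the fingers measure 130 mm over their backs; the gripper's body (78 mm by 193 mm) begins 47 mm behind the grasp point.
Start: joints at [16.507, 20.546, 0.682, 0, -70.136, -16.507], TCP at [0.675, -0, 0.192] pointing down, gripper open.
Joint ranges: [-176.03, 176.03], [-82.01, 121.73], [-58.28, 71.71], [-173.87, 95.51], [-174.79, -0.11], [-173.66, 173.66]. Speed limits (degrees/s): [136.94, 136.94, 172.46, 180, 180, 180].

INTERFACE

Orientations are given as [roll, pitch, yaw] about the fixed x, y, z axes, in that order (R = Rz(yaw) Ry(pitch) Rx(roll)).
In Python, from plant import ctrl gives the robot as it stands.
- The arm moves only by the tool apply_moves, never from a script. Its argument "deltas" is a list of rows, each an object with "fingers": the finger opening in mm, from 0 to 87.6; "delta_pos": the shift along the tool's x, y, z in mm, a list of three; "angular": the turn, a rotation vector about the tool's x, y, z in degrees, a list of three. A call has 1 to 10 rows; each row is the pose to reach, as a shift and turn from the pose commanded when the call began, along the tool's axes at that moment; what a row does not reach only later rows make up. A row lasts 1/10 s, in which the tool goes at most 50 mm and 8.59 degrees, less where a joint would pass 70% of its speed; a pose out of reach is approached as far as the arm can. A call with a gripper value outside its range is refused whole. The fingers move at their own pace and stop on an object; the grip force is fixed at half the most. Time passes only in rows, so rows that repeat a pose let the fingers close. It gives the time, the measured TCP pose, the force, the opening and the grip force at its end, in the units of the state.
- ctrl.get_obs(): the state, without advancing time (a new reading comes with each control period).
- ctrl.snapshot(name): name is "scene" or "side" or "wrist"; returns the picture (384x512x3 uint8, red, green, blue); there is no depth.
- ctrl.camera_params(name): a dict with "fx", "fy", "cx", "cy" (pixels), "cam_to_world" (4x4, takes a point from camera to world coordinates); the wrist camera has in their place "mount" (4x4, takes a point from camera to tool coordinates, whose origin is the TCP and whose axes are the flange's). Camera axes: x right, y up, looking along -z (the intrinsics and any distortion apply to the point x, -y, -z); pixel columns grow to the right and rows downward; lengths in m; the calibration is good to about 2 mm. A picture is of the moment at which its call begins: read the wrist's pose just before it. camera_params takes no time and is no camera call.
- ctrl.close_job(): hands the job in; it is judged then, once.
The state is a dict: "clock": time; "joint_pos": joint angles; "qvel": joint speeds; "tau": joint torques, N m; "tool_pos": TCP position; "orientation": TCP orientation; "force": force on the tool from outside, world axes, zero at the start; "moment": the same for the moment, N m; "opening": finger opening in m; "gripper_force": force on a finger pad.
Only numpy, scipy, OpenCV 4.12 (cv2) and the standard library are available. Lean on these libraries where they do the work, as an engineer would, in place of code of your own. Each camera call takes 0.05 s, during which the arm holds its last target. There are 200 camera calls.

## Working session

There is one attempt and no reset: what is moved stays moved. The work goes in short steps, Python scripts to look and compute and a tool call to move; the robot and the scene stay as the last step left them, time stands still between calls to the robot, and variables do not carry over. Pictures are saved under pics/ and viewed, at most 13 in all, crops included, and the job is handed in when it is done.

Besides the shell and the picture viewer there is one more tool, called after "Call:" by a JSON object that holds its "op" and its "data". apply_moves: Moves the arm, as the interface text tells. Its arguments: {"type":"object","properties":{"deltas":{"type":"array"}},"required":["deltas"]}

```bash
mkdir -p pics; cat > h.py <<'E'
import numpy as np, cv2
from plant import ctrl
from scipy.spatial.transform import Rotation as R
def tool():
    o=ctrl.get_obs(); T=np.eye(4); T[:3,:3]=R.from_euler('xyz',o['orientation'],degrees=True).as_matrix(); T[:3,3]=o['tool_pos']; return T
def cam(n):
    p=ctrl.camera_params(n)
    M=np.array(p['cam_to_world']) if 'cam_to_world' in p else tool()@np.array(p['mount'])
    return p,M
def ray(n,u,v,z,pm=None):
    p,M=pm or cam(n)
    d=M[:3,:3]@np.array([(u-p['cx'])/p['fx'],-(v-p['cy'])/p['fy'],-1]); o=M[:3,3]
    return o+d*(z-o[2])/d[2]
def proj(n,P,pm=None):
    p,M=pm or cam(n)
    q=np.linalg.inv(M)@np.append(P,1); return p['cx']+p['fx']*q[0]/-q[2], p['cy']-p['fy']*q[1]/-q[2]
def snap(n,f):
    im=ctrl.snapshot(n); cv2.imwrite('pics/'+f,im[:,:,::-1]); return im
E
python3 - <<'E'
from h import *
print(ctrl.get_obs()); 
for n in('scene','wrist','side'): print(n,ctrl.camera_params(n))
a=snap('scene','s0.png'); b=snap('wrist','w0.png')
E
```

```text
{'clock': 0.0, 'joint_pos': array([ 1.65063395e+01,  2.05917820e+01,  6.34929996e-01, -1.83407656e-02,
       -7.01362862e+01, -1.65060078e+01]), 'qvel': array([0.03635754, 0.02114599, 0.05797941, 0.01468134, 0.04991847,
       0.13443149]), 'tau': array([-8.00930356e-04, -5.82726967e+01,  2.93058443e+01,  6.99745238e+00,
        6.93249181e-03, -2.06530804e-04]), 'tool_pos': array([ 6.74465613e-01, -4.75852106e-05,  1.91033202e-01]), 'orientation': array([ 1.79905801e+02, -9.93332560e-03, -9.00059060e+01]), 'force': array([-0.07507719, -0.510013  ,  0.47988347]), 'moment': array([ 0.01575549, -0.03848779,  0.03843585]), 'gripper_force': 0.0, 'opening': 0.08763810941074189}
scene {'fx': 365.35235699530085, 'fy': 365.35235699530085, 'cx': 249.46678256339814, 'cy': 192.79381044574475, 'cam_to_world': array([[ 5.70117871e-01,  3.99120607e-01, -7.18100518e-01,
        -2.83619505e-01],
       [-8.21562909e-01,  2.76950547e-01, -4.98329992e-01,
        -5.72543349e-01],
       [-1.54379633e-05,  8.74071585e-01,  4.85797143e-01,
         6.12476407e-01],
       [ 0.00000000e+00,  0.0000000
[... 272 characters left out ...]
-01,  8.08169806e-04, -2.00521366e-04,
         4.92611772e-04],
       [-4.04015079e-04,  2.60352254e-01, -9.65513615e-01,
        -1.91856052e-01],
       [ 0.00000000e+00,  0.00000000e+00,  0.00000000e+00,
         1.00000000e+00]])}
side {'fx': 476.8134627031383, 'fy': 476.8134627031383, 'cx': 255.1938503463078, 'cy': 191.1973514759837, 'cam_to_world': array([[-9.99958401e-01,  8.17197007e-03,  4.05158500e-03,
         5.30890243e-01],
       [ 4.00520038e-04, -4.04426013e-01,  9.14570631e-01,
         1.07863515e+00],
       [ 9.11241019e-03,  9.14534209e-01,  4.04405916e-01,
         5.64185106e-01],
       [ 0.00000000e+00,  0.00000000e+00,  0.00000000e+00,
         1.00000000e+00]])}
```

View pics/s0.png

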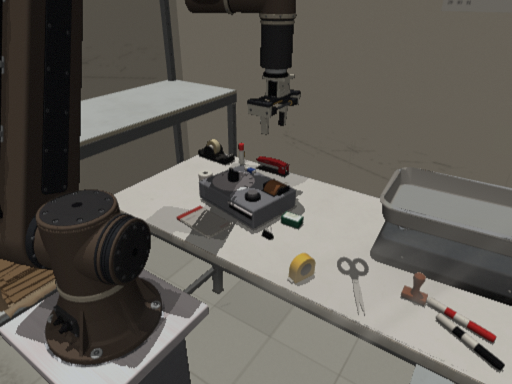

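View pics/w0.png

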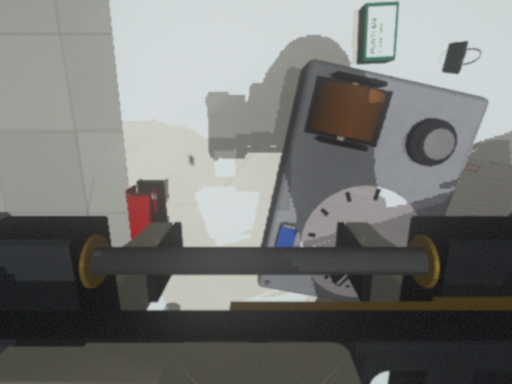

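The wrist view shows the feed button at (432,142), tape holder at (345,112) and the disc centred near (365,245), with the lever hidden by the gripper. I'll shift the tool left (+y), up, and close the fingers for a clear view.

Call:
{"op": "apply_moves", "data": {"deltas": [{"fingers":0,"delta_pos":[-40,0,-10],"angular":[0,0,0]},{"fingers":0,"delta_pos":[-80,0,-20],"angular":[0,0,0]},{"fingers":0,"delta_pos":[-120,0,-30],"angular":[0,0,0]},{"fingers":0,"delta_pos":[-120,0,-30],"angular":[0,0,0]},{"fingers":0,"delta_pos":[-120,0,-30],"angular":[0,0,0]},{"fingers":0,"delta_pos":[-120,0,-30],"angular":[0,0,0]}]}}

```text
clock: 0.7
tool_pos: [0.6746, 0.1194, 0.2213]
orientation: [179.9, -0.0, -90.0]
force: [-0.1, -1.4, 0.1]
opening: 0.0448
gripper_force: 0.0
```

```bash
python3 - <<'E'
from h import *
o=ctrl.get_obs();print(o['tool_pos'],o['opening'])
pm=cam('wrist'); b=snap('wrist','w1.png'); import pickle; pickle.dump(pm,open('pm1','wb'))
cv2.imwrite('pics/w1b.png',cv2.resize(b[:,:,::-1],(800,600)))
E
```

```text
[0.67460779 0.11943821 0.22131425] 0.04482370218207159
```

View pics/w1b.png

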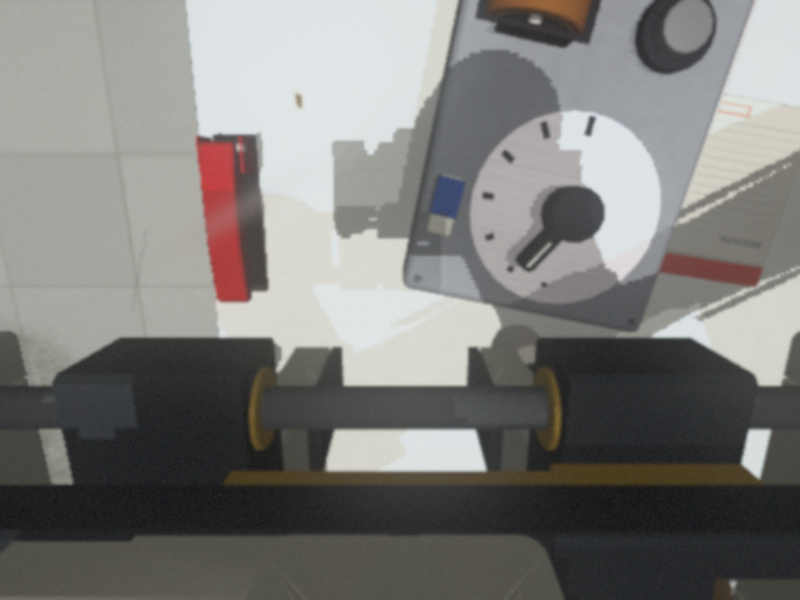

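The wrist view (800-px scale) shows the hub at (572,213) and the lever tip at (524,265), which is in line with bar 2. Bars 1 to 7 run from (544,284) through the 5th at (508,157) to (590,126), and the feed button's top is at (690,25).

```bash
python3 - <<'E'
from h import *
import pickle; pm=pickle.load(open('pm1','rb'))
f=lambda u,v,z: ray('wrist',u*.64,v*.64,z,pm)
ax=f(572,213,.098); tip=f(524,265,.096)
print('axis',ax,'tip',tip,np.linalg.norm((tip-ax)[:2]))
bars=[(544,284),(510,268),(489,237),(488,196),(508,157),(545,130),(590,126)]
B=np.array([f(u,v,.07) for u,v in bars])
c=np.linalg.lstsq(np.c_[2*B[:,:2],np.ones(7)],(B[:,:2]**2).sum(1),rcond=None)[0][:2]
print('bar centre',c,'r',np.linalg.norm(B[:,:2]-c,axis=1))
a=np.degrees(np.unwrap(np.arctan2(B[:,1]-c[1],B[:,0]-c[0])));print(a)
yaw=np.mean(a+30*np.arange(7))-90;print('yaw',yaw, 'lever ang',np.degrees(np.arctan2(*(tip-ax)[[1,0]])))
Rm=lambda x,y:c+np.array([[np.cos(np.radians(yaw)),-np.sin(np.radians(yaw))],[np.sin(np.radians(yaw)),np.cos(np.radians(yaw))]])@[x,y]
print('btn from geom',Rm(-35,-125)); 
for z in (.08,.09,.1): print(z,f(690,25,z))
print('eraser',f(446,205,.082),'holder corner',Rm(15,-103),'holder',Rm(15,-171))
E
```

```text
axis [0.56214541 0.07498673 0.098     ] tip [0.59132029 0.11055033 0.096     ] 0.045999384294857636
bar centre [0.55713389 0.07440565] r [0.05690142 0.05752578 0.05813647 0.05733963 0.05669632 0.0572711
 0.0578425 ]
[  78.5304477    49.0331498    20.35390746   -9.2906264   -39.53239731
  -70.56588599 -101.90299067]
yaw -10.482056485373263 lever ang 50.635984748284265
btn from geom [ -56.59973209 -116.47212013]
0.08 [ 0.49126563 -0.04200324  0.08      ]
0.09 [ 0.49675914 -0.03926445  0.09      ]
0.1 [ 0.50225265 -0.03652567  0.1       ]
eraser [0.64484776 0.07069827 0.082     ] holder corner [  -3.43172864 -103.93563702] holder [ -15.80280458 -170.8008483 ]
```

Call:
{"op": "apply_moves", "data": {"deltas": [{"fingers":0,"delta_pos":[0,20,10],"angular":[0,0,-8.3]},{"fingers":0,"delta_pos":[-1,40,20],"angular":[0,0,-16.6]},{"fingers":0,"delta_pos":[-2,60,30],"angular":[0,0,-24.9]},{"fingers":0,"delta_pos":[-3,80,40],"angular":[0,0,-33.2]},{"fingers":0,"delta_pos":[-3,100,50],"angular":[0,0,-41.5]},{"fingers":0,"delta_pos":[-4,110,60],"angular":[0,0,-49.5]},{"fingers":0,"delta_pos":[-4,110,60],"angular":[0,0,-49.5]},{"fingers":0,"delta_pos":[-4,110,60],"angular":[0,0,-49.5]}]}}

```text
clock: 1.55
tool_pos: [0.5654, 0.1233, 0.1624]
orientation: [-180.0, -0.0, -40.8]
force: [0.4, 0.2, 0.2]
opening: 0.0006
gripper_force: 0.0
```

```bash
python3 - <<'E'
from h import *
o=ctrl.get_obs();print(o['tool_pos'],o['orientation'],o['opening'],o['force'])
pm=cam('wrist'); b=snap('wrist','w2.png'); import pickle; pickle.dump(pm,open('pm2','wb'))
print('tcp px',proj('wrist',o['tool_pos'],pm),proj('wrist',[.5595,.0747,.098],pm))
s=snap('side','sd2.png'); u,v=map(int,proj('side',o['tool_pos'])); print(u,v)
s=s[max(v-80,0):v+80,max(u-60,0):u+100][:,:,::-1]
s=cv2.resize(s,(400,400)); cv2.imwrite('pics/c2.png',np.hstack([cv2.resize(b[:,:,::-1],(400,300)),np.zeros((300,0,3),np.uint8)]) if 0 else np.hstack([cv2.copyMakeBorder(cv2.resize(b[:,:,::-1],(400,300)),0,100,0,0,0),s]))
E
```

```text
[0.56544072 0.12329841 0.16236945] [-1.79992767e+02 -2.49973580e-02 -4.07686495e+01] 0.0005984539424015302 [0.41502132 0.24167681 0.21526212]
tcp px (np.float64(257.9700367475546), np.float64(216.7483359220818)) (np.float64(305.1509790776902), np.float64(161.53003484858516))
237 182
```

View pics/c2.png

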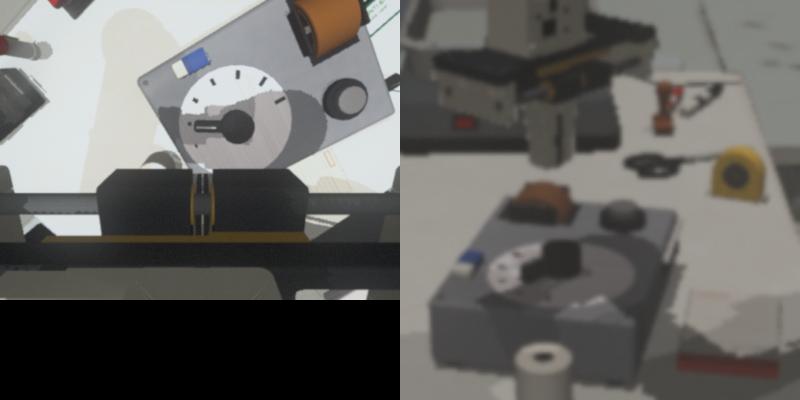

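The axis reprojects right on the hub, and the lever lies parallel to the tool's y, so it is in click 2. The closed fingertip is about 20 mm square. Next I go down behind the lever.

Call:
{"op": "apply_moves", "data": {"deltas": [{"fingers":0,"delta_pos":[0,0,20],"angular":[0,0,0]},{"fingers":0,"delta_pos":[0,0,40],"angular":[0,0,0]},{"fingers":0,"delta_pos":[0,0,60],"angular":[0,0,0]},{"fingers":0,"delta_pos":[0,0,72],"angular":[0,0,0]},{"fingers":0,"delta_pos":[0,0,80],"angular":[0,0,0]},{"fingers":0,"delta_pos":[0,0,80],"angular":[0,0,0]}]}}

```text
clock: 2.25
tool_pos: [0.5649, 0.1237, 0.0812]
orientation: [179.9, 0.0, -40.6]
force: [-0.8, -0.9, 0.6]
opening: 0.0002
gripper_force: 0.0
```

```bash
cat >> h.py <<'E'
AX=np.array([.5595,.0747]); TH0=49.5
def rows(phis,d=16,r=40):
    T=tool(); o=T[:2,:2].T@(AX-T[:2,3]); yaw=np.degrees(np.arctan2(T[1,0],T[0,0])); 
    print('pos',T[:3,3],'axis in tool',o*1000,'phi now',-(yaw+90-TH0),'force',ctrl.get_obs()['force'])
    for p in phis:
        yr=np.radians(TH0-90-p); t=np.array([np.cos(yr),np.sin(yr)]); u=np.array([-t[1],t[0]])
        P=AX+(r*u-d*t)/1000; q=T[:2,:2].T@(P-T[:2,3])*1000
        print(p,np.round(q,1),'turn',round(p+(yaw+90-TH0),1))
E
python3 -c "
from h import *
rows([0,4,8,12,16,20,24])"
```

```text
pos [0.56488666 0.12370509 0.08115958] axis in tool [27.7695525  40.73530279] phi now 0.055326521278132645 force [-0.7569796  -0.86264352  0.64179114]
0 [11.7  0.8] turn -0.1
4 [14.6 -0.3] turn 3.9
8 [17.5 -1.1] turn 7.9
12 [20.4 -1.7] turn 11.9
16 [23.4 -2.1] turn 15.9
20 [26.4 -2.3] turn 19.9
24 [29.4 -2.3] turn 23.9
```

Call:
{"op": "apply_moves", "data": {"deltas": [{"fingers":0,"delta_pos":[7,0.5,0],"angular":[0,0,0]},{"fingers":0,"delta_pos":[11.7,0.8,0],"angular":[0,0,0]},{"fingers":0,"delta_pos":[14.6,-0.3,0],"angular":[0,0,4]},{"fingers":0,"delta_pos":[17.5,-1.1,0],"angular":[0,0,8]},{"fingers":0,"delta_pos":[20.4,-1.7,0],"angular":[0,0,12]},{"fingers":0,"delta_pos":[23.4,-2.1,0],"angular":[0,0,16]},{"fingers":0,"delta_pos":[26.4,-2.3,0],"angular":[0,0,20]},{"fingers":0,"delta_pos":[29.4,-2.3,0],"angular":[0,0,24]},{"fingers":0,"delta_pos":[29.4,-2.3,0],"angular":[0,0,24]}]}}

```text
clock: 3.15
tool_pos: [0.5897, 0.1063, 0.0827]
orientation: [-179.9, -0.0, -64.6]
force: [0.2, -1.4, 0.4]
opening: 0.0005
gripper_force: 0.0
```

```bash
python3 -c "
from h import *
rows([28,32,36,40,44,48,52,54])
b=snap('wrist','w3.png');cv2.imwrite('pics/w3.png',b[:300,100:450,::-1])"
```

```text
pos [0.58971947 0.1063278  0.08270646] axis in tool [15.6031851  40.86651903] phi now 24.09280096795287 force [ 0.24690688 -1.39969625  0.35884832]
28 [ 2.4 -0.1] turn 3.9
32 [ 5.3 -1. ] turn 7.9
36 [ 8.2 -1.6] turn 11.9
40 [11.2 -2. ] turn 15.9
44 [14.2 -2.2] turn 19.9
48 [17.2 -2.2] turn 23.9
52 [20.2 -2. ] turn 27.9
54 [21.7 -1.8] turn 29.9
```

View pics/w3.png

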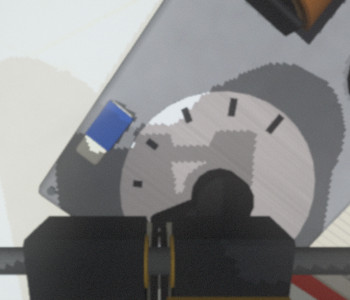

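The lever shows just ahead of the fingers near (175,208), consistent with click 3, with bars 4 to 7 ahead of it. I push on to click 4.

Call:
{"op": "apply_moves", "data": {"deltas": [{"fingers":0,"delta_pos":[2.4,-0.1,0],"angular":[0,0,4]},{"fingers":0,"delta_pos":[5.3,-1,0],"angular":[0,0,8]},{"fingers":0,"delta_pos":[8.2,-1.6,0],"angular":[0,0,12]},{"fingers":0,"delta_pos":[11.2,-2,0],"angular":[0,0,16]},{"fingers":0,"delta_pos":[14.2,-2.2,0],"angular":[0,0,20]},{"fingers":0,"delta_pos":[17.2,-2.2,0],"angular":[0,0,24]},{"fingers":0,"delta_pos":[20.2,-2,0],"angular":[0,0,28]},{"fingers":0,"delta_pos":[21.7,-1.8,0],"angular":[0,0,30]},{"fingers":0,"delta_pos":[21.7,-1.8,0],"angular":[0,0,30]}]}}

```text
clock: 4.1
tool_pos: [0.6, 0.0877, 0.0823]
orientation: [-180.0, 0.0, -94.4]
force: [0.1, 0.4, -0.4]
opening: 0.0007
gripper_force: 0.0
```

```bash
python3 -c "
from h import *
rows([58,62,66,70,74,78,81,84])"
```

```text
pos [0.60001531 0.08769195 0.08230354] axis in tool [16.08820267 39.38845691] phi now 53.938179313164895 force [ 0.08776945  0.37320052 -0.37146834]
58 [ 3.  -1.6] turn 4.1
62 [ 5.9 -2.5] turn 8.1
66 [ 8.8 -3.1] turn 12.1
70 [11.8 -3.5] turn 16.1
74 [14.8 -3.7] turn 20.1
78 [17.8 -3.7] turn 24.1
81 [20.  -3.5] turn 27.1
84 [22.3 -3.2] turn 30.1
```

Call:
{"op": "apply_moves", "data": {"deltas": [{"fingers":0,"delta_pos":[3,-1.2,0],"angular":[0,0,4]},{"fingers":0,"delta_pos":[5.9,-2,0],"angular":[0,0,8]},{"fingers":0,"delta_pos":[8.8,-2.6,0],"angular":[0,0,12]},{"fingers":0,"delta_pos":[11.8,-3,0],"angular":[0,0,16]},{"fingers":0,"delta_pos":[14.8,-3.2,0],"angular":[0,0,20]},{"fingers":0,"delta_pos":[17.8,-3.2,0],"angular":[0,0,24]},{"fingers":0,"delta_pos":[20,-3,0],"angular":[0,0,27]},{"fingers":0,"delta_pos":[22,-2.8,0],"angular":[0,0,30]},{"fingers":0,"delta_pos":[22,-2.8,0],"angular":[0,0,30]}]}}

```text
clock: 5.0
tool_pos: [0.6009, 0.0656, 0.0822]
orientation: [-180.0, 0.0, -124.4]
force: [-0.5, 0.0, 0.3]
opening: 0.0006
gripper_force: 0.0
```

Call:
{"op": "apply_moves", "data": {"deltas": [{"fingers":0,"delta_pos":[-6,0,0],"angular":[0,0,0]},{"fingers":0,"delta_pos":[-12,0,-5],"angular":[0,0,0]},{"fingers":0,"delta_pos":[-20,0,-30],"angular":[0,0,0]},{"fingers":0,"delta_pos":[-35,0,-60],"angular":[0,0,0]},{"fingers":0,"delta_pos":[-55,0,-80],"angular":[0,0,0]},{"fingers":0,"delta_pos":[-70,0,-90],"angular":[0,0,0]},{"fingers":0,"delta_pos":[-70,0,-90],"angular":[0,0,0]}]}}

```text
clock: 5.7
tool_pos: [0.6427, 0.1256, 0.1741]
orientation: [-179.9, 0.2, -124.3]
force: [-0.2, -0.5, -1.0]
opening: 0.0004
gripper_force: 0.0
```

```bash
python3 -c "
from h import *
import pickle
o=ctrl.get_obs();print(o['tool_pos'],o['orientation'],o['joint_pos'])
pm=cam('wrist');pickle.dump(pm,open('pm4','wb'))
b=snap('wrist','w4.png');cv2.imwrite('pics/w4b.png',cv2.resize(b[:,:,::-1],(800,600)))"
```

```text
[0.64266014 0.12559385 0.17407459] [-1.79868712e+02  1.77837675e-01 -1.24332775e+02] [ 2.81123463e+01  1.91532849e+01 -3.76039936e+00  3.71121627e-02
 -6.68679216e+01 -6.24598392e+01]
```

View pics/w4b.png

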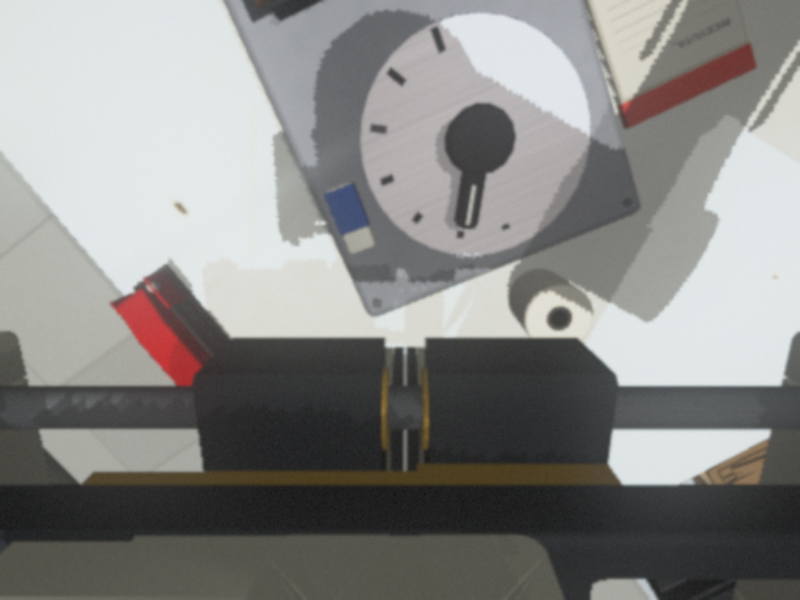

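The lever hasn't moved. It still points at bar 2: hub (480,138), tip (466,225). So the finger passed over it without contact, which suggests the real fingertips are higher than the reported TCP. In the earlier side view the tips also ended above the projected TCP. I'll check this against the side camera.

```bash
python3 -c "
from h import *
o=ctrl.get_obs()
s=snap('side','sd4.png')[:,:,::-1].copy()
P=[o['tool_pos'],[*AX,.098],[*AX,.07]]
for k,p in enumerate(P):
    u,v=proj('side',p);print(u,v)
    cv2.circle(s,(round(u),round(v)),1,[(0,0,255),(0,255,0),(255,0,0)][k],-1)
u,v=map(int,proj('side',AX.tolist()+[.13]))
cv2.imwrite('pics/sd4c.png',cv2.resize(s[max(0,v-110):v+90,u-130:u+130],(780,600),interpolation=cv2.INTER_CUBIC))"
```

```text
202.30149553892667 177.95706032680513
240.86304084737432 199.85430811690503
240.89937241169355 210.68860582003984
```

View pics/sd4c.png

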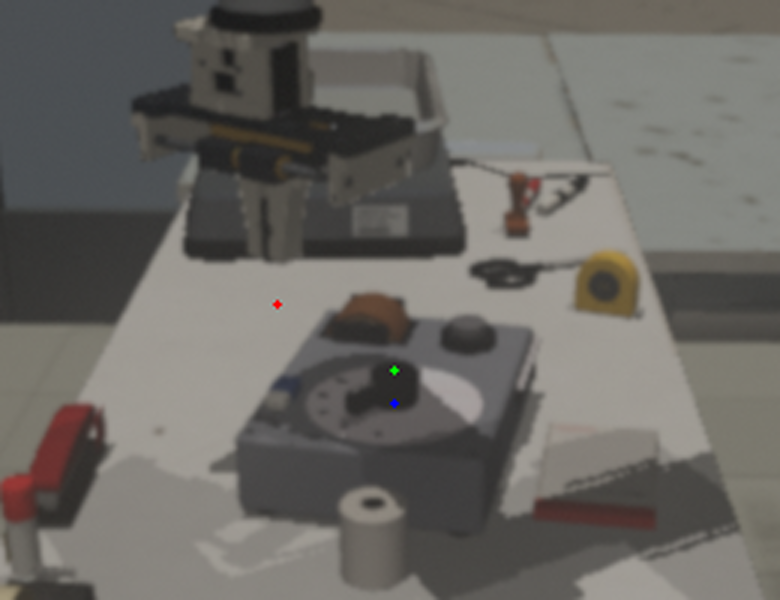

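```bash
python3 -c "
from h import *
print(ctrl.hold_point_z, ctrl.get_obs()['opening'])
T=tool()
for dz in (0,10,20,30,35,40,50):
    q=(T@[.0095,0,-dz/1000,1])[:3]; c=(T@[0,0,-dz/1000,1])[:3]
    print(dz,'wrist edge',np.round(proj('wrist',q),1),'side',np.round(proj('side',c),1),'scene',np.round(proj('scene',c),1))
s=snap('scene','sc4.png')[:,:,::-1]
u,v=map(int,proj('scene',T[:3,3]));print(u,v)
cv2.imwrite('pics/sc4c.png',cv2.resize(s[v-60:v+60,u-60:u+60],(600,600),interpolation=cv2.INTER_CUBIC))"
```

```text
0.0188 0.0006294382195266994
0 wrist edge [258.5 204.6] side [202.8 178.2] scene [235.9 140.2]
10 wrist edge [258.5 209.3] side [202.6 173.9] scene [235.9 137.3]
20 wrist edge [258.5 214.6] side [202.4 169.6] scene [235.8 134.5]
30 wrist edge [258.4 220.4] side [202.3 165.2] scene [235.8 131.6]
35 wrist edge [258.4 223.5] side [202.2 163. ] scene [235.7 130.2]
40 wrist edge [258.4 226.9] side [202.1 160.8] scene [235.7 128.7]
50 wrist edge [258.4 234.2] side [201.9 156.4] scene [235.7 125.8]
235 140
```

View pics/sc4c.png

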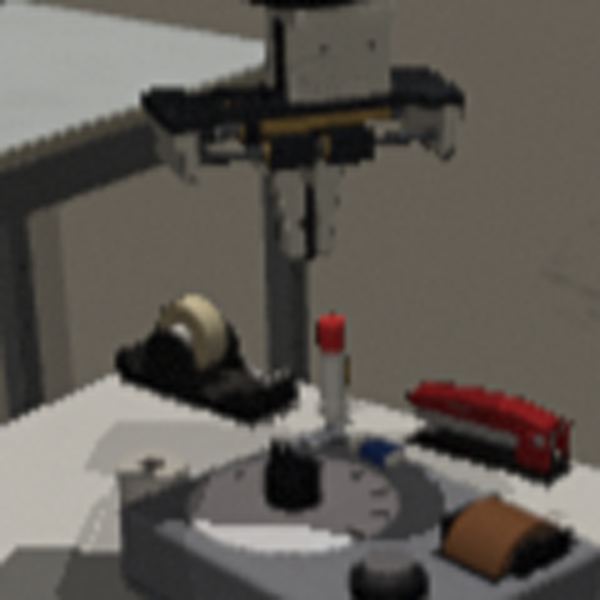

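All three views agree: the real fingertips sit about 33 mm above the reported TCP, with no sideways offset. I'll redo the push 33 mm deeper, with a force check on the way down. First, back to the start pose behind the lever.

```bash
python3 -c "
from h import *
rows([0],d=28)"
```

```text
pos [0.63990276 0.12337643 0.17129945] axis in tool [85.62501907 38.76008353] phi now 83.95399248179312 force [-0.85204481 -0.68059265 -1.106852  ]
0 [42.9 62.4] turn -84.0
```

Call:
{"op": "apply_moves", "data": {"deltas": [{"fingers":0,"delta_pos":[4.3,6.2,0],"angular":[0,0,-8.4]},{"fingers":0,"delta_pos":[8.6,12.5,0],"angular":[0,0,-16.8]},{"fingers":0,"delta_pos":[12.9,18.7,0],"angular":[0,0,-25.2]},{"fingers":0,"delta_pos":[17.2,25,0],"angular":[0,0,-33.6]},{"fingers":0,"delta_pos":[21.5,31.2,0],"angular":[0,0,-42]},{"fingers":0,"delta_pos":[25.7,37.4,0],"angular":[0,0,-50.4]},{"fingers":0,"delta_pos":[30,43.7,0],"angular":[0,0,-58.8]},{"fingers":0,"delta_pos":[34.3,50,0],"angular":[0,0,-67.2]},{"fingers":0,"delta_pos":[38.6,56.2,0],"angular":[0,0,-75.6]},{"fingers":0,"delta_pos":[42.9,62.4,0],"angular":[0,0,-84]}]}}

```text
clock: 6.85
tool_pos: [0.5637, 0.1226, 0.1713]
orientation: [179.9, 0.0, -40.2]
force: [-0.3, 0.7, 0.3]
opening: 0.0005
gripper_force: 0.0
```

Call:
{"op": "apply_moves", "data": {"deltas": [{"fingers":0,"delta_pos":[0,0,25],"angular":[0,0,0]},{"fingers":0,"delta_pos":[0,0,50],"angular":[0,0,0]},{"fingers":0,"delta_pos":[0,0,75],"angular":[0,0,0]},{"fingers":0,"delta_pos":[0,0,95],"angular":[0,0,0]},{"fingers":0,"delta_pos":[0,0,105],"angular":[0,0,0]},{"fingers":0,"delta_pos":[0,0,105],"angular":[0,0,0]}]}}

```text
clock: 7.45
tool_pos: [0.5635, 0.1224, 0.0654]
orientation: [179.8, 0.1, -40.5]
force: [-0.3, -0.3, 0.9]
opening: 0.0005
gripper_force: 0.0
```

```bash
python3 -c "
from h import *
rows([0],d=28)"
```

```text
pos [0.56349019 0.12241561 0.06536885] axis in tool [27.96482181 38.86722873] phi now 0.015035046745204284 force [-0.25559908 -0.27748636  0.86581085]
0 [-0.  -1.1] turn -0.0
```

TCP z reads below the machine's top with no contact force, which confirms the offset. I go 15 mm further down, then push.

Call:
{"op": "apply_moves", "data": {"deltas": [{"fingers":0,"delta_pos":[0,-1,5],"angular":[0,0,0]},{"fingers":0,"delta_pos":[0,-1,10],"angular":[0,0,0]},{"fingers":0,"delta_pos":[0,-1,15],"angular":[0,0,0]},{"fingers":0,"delta_pos":[0,-1,15],"angular":[0,0,0]}]}}

```text
clock: 7.85
tool_pos: [0.5651, 0.124, 0.0515]
orientation: [180.0, 0.0, -40.5]
force: [0.3, 0.4, 0.4]
opening: 0.0002
gripper_force: 0.0
```

Call:
{"op": "apply_moves", "data": {"deltas": [{"fingers":0,"delta_pos":[7,0,0],"angular":[0,0,0]},{"fingers":0,"delta_pos":[12,0,0],"angular":[0,0,0]},{"fingers":0,"delta_pos":[14.8,-1,0],"angular":[0,0,4]},{"fingers":0,"delta_pos":[17.7,-1.8,0],"angular":[0,0,8]},{"fingers":0,"delta_pos":[19.2,-2.1,0],"angular":[0,0,10]}]}}

```text
clock: 8.35
tool_pos: [0.582, 0.1132, 0.0522]
orientation: [-180.0, 0.0, -50.7]
force: [-0.6, 1.3, 0.6]
opening: 0.0004
gripper_force: 0.6
```

```bash
python3 -c "
from h import *
rows([14,17,20,23,25])"
```

```text
pos [0.5820419  0.11317497 0.05221624] axis in tool [15.46996258 41.82272389] phi now 10.164497591251404 force [-0.55596862  1.25500232  0.64165696]
14 [2.2 0.8] turn 3.8
17 [4.3 0.2] turn 6.8
20 [ 6.5 -0.3] turn 9.8
23 [ 8.8 -0.7] turn 12.8
25 [10.2 -0.9] turn 14.8
```

Call:
{"op": "apply_moves", "data": {"deltas": [{"fingers":0,"delta_pos":[2.2,0.8,0],"angular":[0,0,4]},{"fingers":0,"delta_pos":[4.3,0.2,0],"angular":[0,0,7]},{"fingers":0,"delta_pos":[6.5,-0.3,0],"angular":[0,0,10]},{"fingers":0,"delta_pos":[8.8,-0.7,0],"angular":[0,0,13]},{"fingers":0,"delta_pos":[10.2,-0.9,0],"angular":[0,0,15]},{"fingers":0,"delta_pos":[10.2,-0.9,0],"angular":[0,0,15]}]}}

```text
clock: 8.95
tool_pos: [0.5889, 0.106, 0.0522]
orientation: [-180.0, 0.0, -65.6]
force: [-1.8, 2.5, 1.9]
opening: 0.0003
gripper_force: 1.6
```

```bash
python3 -c "
from h import *
rows([29,33,37,41,44,47,50,53,55])
b=snap('wrist','w5.png')[:,:,::-1]
s=snap('side','sd5.png')[:,:,::-1]; u,v=map(int,proj('side',[*AX,.09]))
cv2.imwrite('pics/c5.png',np.hstack([cv2.resize(b[:300,56:456],(400,300)),cv2.resize(s[v-45:v+45,u-60:u+60],(400,300))]))"
```

```text
pos [0.5889428  0.10599778 0.05220302] axis in tool [16.31012857 39.75434658] phi now 25.057773040108714 force [-1.78087896  2.49179176  1.94684671]
29 [ 3.1 -1.3] turn 3.9
33 [ 6.  -2.1] turn 7.9
37 [ 8.9 -2.7] turn 11.9
41 [11.9 -3.1] turn 15.9
44 [14.2 -3.3] turn 18.9
47 [16.4 -3.3] turn 21.9
50 [18.7 -3.3] turn 24.9
53 [20.9 -3.1] turn 27.9
55 [22.4 -2.9] turn 29.9
```

View pics/c5.png

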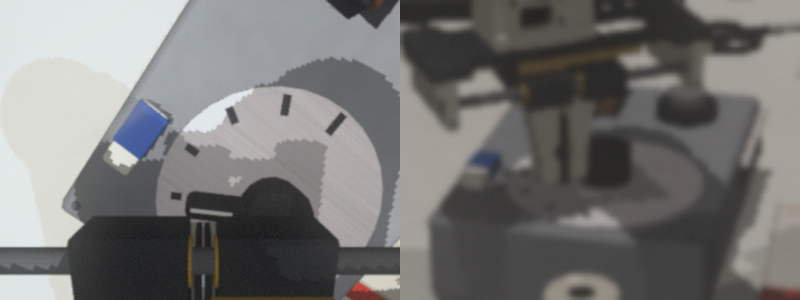

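Now the lever, upper edge (190,193) to (240,197), sits ahead of the finger by bar 3 (175,196): click 3. On to click 4.

Call:
{"op": "apply_moves", "data": {"deltas": [{"fingers":0,"delta_pos":[3.1,-1,0],"angular":[0,0,4]},{"fingers":0,"delta_pos":[6,-1.8,0],"angular":[0,0,8]},{"fingers":0,"delta_pos":[8.9,-2.4,0],"angular":[0,0,12]},{"fingers":0,"delta_pos":[11.9,-2.8,0],"angular":[0,0,16]},{"fingers":0,"delta_pos":[14.2,-3,0],"angular":[0,0,19]},{"fingers":0,"delta_pos":[16.4,-3,0],"angular":[0,0,22]},{"fingers":0,"delta_pos":[18.7,-3,0],"angular":[0,0,25]},{"fingers":0,"delta_pos":[20,-3,0],"angular":[0,0,27]},{"fingers":0,"delta_pos":[20,-3,0],"angular":[0,0,27]}]}}

```text
clock: 9.95
tool_pos: [0.5999, 0.0885, 0.052]
orientation: [-180.0, -0.0, -92.5]
force: [0.2, 0.5, -0.5]
opening: 0.0004
gripper_force: 0.0
```

```bash
python3 -c "
from h import *
rows([56,60,64,68,71,74,77,79,81])"
```

```text
pos [0.59987904 0.08853595 0.05203278] axis in tool [15.575477   39.74047449] phi now 51.98757876438671 force [ 0.20132877  0.54514485 -0.4659148 ]
56 [ 2.4 -1.3] turn 4.0
60 [ 5.3 -2.1] turn 8.0
64 [ 8.3 -2.7] turn 12.0
68 [11.2 -3.1] turn 16.0
71 [13.5 -3.3] turn 19.0
74 [15.7 -3.3] turn 22.0
77 [18.  -3.3] turn 25.0
79 [19.5 -3.2] turn 27.0
81 [21. -3.] turn 29.0
```

Call:
{"op": "apply_moves", "data": {"deltas": [{"fingers":0,"delta_pos":[2.4,-1,0],"angular":[0,0,4]},{"fingers":0,"delta_pos":[5.3,-1.8,0],"angular":[0,0,8]},{"fingers":0,"delta_pos":[8.3,-2.4,0],"angular":[0,0,12]},{"fingers":0,"delta_pos":[11.2,-2.8,0],"angular":[0,0,16]},{"fingers":0,"delta_pos":[13.5,-3,0],"angular":[0,0,19]},{"fingers":0,"delta_pos":[15.7,-3,0],"angular":[0,0,22]},{"fingers":0,"delta_pos":[18,-3,0],"angular":[0,0,25]},{"fingers":0,"delta_pos":[19.5,-3,0],"angular":[0,0,27]},{"fingers":0,"delta_pos":[19.5,-3,0],"angular":[0,0,27]}]}}

```text
clock: 10.85
tool_pos: [0.6019, 0.0691, 0.052]
orientation: [-180.0, -0.0, -119.4]
force: [-0.0, 0.9, -0.3]
opening: 0.0002
gripper_force: 0.0
```

Call:
{"op": "apply_moves", "data": {"deltas": [{"fingers":0,"delta_pos":[-5,0,0],"angular":[0,0,0]},{"fingers":0,"delta_pos":[-10,0,-5],"angular":[0,0,0]},{"fingers":0,"delta_pos":[-15,0,-30],"angular":[0,0,0]},{"fingers":0,"delta_pos":[-30,0,-60],"angular":[0,0,0]},{"fingers":0,"delta_pos":[-50,0,-90],"angular":[0,0,0]},{"fingers":0,"delta_pos":[-70,0,-120],"angular":[0,0,0]},{"fingers":0,"delta_pos":[-70,0,-120],"angular":[0,0,0]}]}}

```text
clock: 11.55
tool_pos: [0.64, 0.1332, 0.1772]
orientation: [-179.7, 0.3, -119.3]
force: [0.4, -0.6, 0.2]
opening: 0.0002
gripper_force: 0.0
```

```bash
python3 -c "
from h import *
import pickle
pm=cam('wrist');pickle.dump(pm,open('pm6','wb'));print(tool()[:3,3])
b=snap('wrist','w6.png');cv2.imwrite('pics/w6b.png',cv2.resize(b[:,:,::-1],(800,600)))
for k in range(7):
    a=np.radians(79.5-30*k); p=[*(AX+.045*np.array([np.cos(a),np.sin(a)])),.096]; print(k+1,np.round(np.array(proj('wrist',p,pm))/.64))
print(np.array(proj('wrist',[*AX,.098],pm))/.64)"
```

```text
[0.64002387 0.13318291 0.17722494]
1 [502. 213.]
2 [462. 216.]
3 [426. 197.]
4 [403. 162.]
5 [400. 118.]
6 [419.  76.]
7 [456.  49.]
[480.47404059 134.3850923 ]
```

View pics/w6b.png

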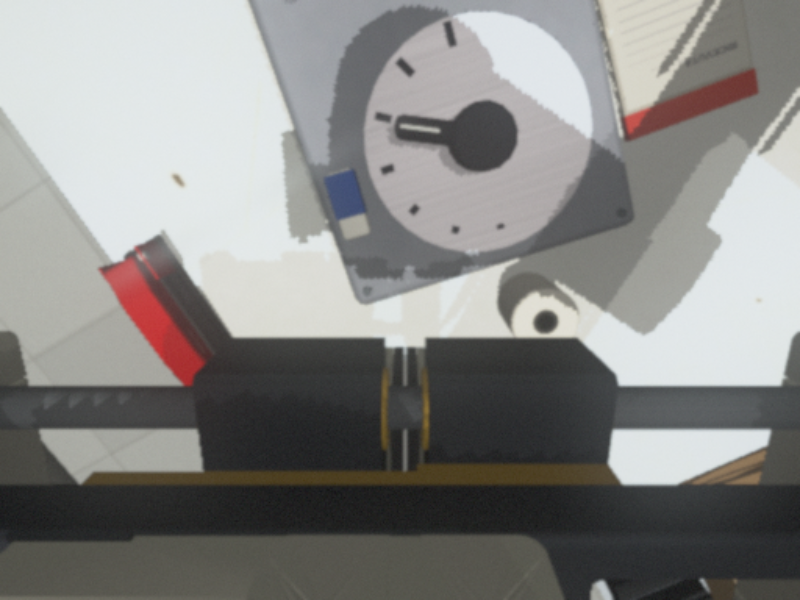

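The lever tip is at (398,126) next to bar 5 (383,117), but it looks a few degrees short. I measure its angle against the bars in this same picture.

```bash
python3 - <<'E'
from h import *
import pickle; pm=pickle.load(open('pm6','rb'))
b=cv2.imread('pics/w6.png'); g=b.max(2)
f=lambda u,v,z: ray('wrist',u,v,z,pm)
bars=np.array([(501,226),(456,230),(414,210),(388,169),(383,117),(405,67),(450,34)])*.64
B=np.array([f(u,v,.07) for u,v in bars])[:,:2]
c=np.linalg.lstsq(np.c_[2*B,np.ones(7)],(B**2).sum(1),rcond=None)[0][:2]
a=np.degrees(np.arctan2(*(B-c).T[::-1])); print('c',c,'bars',a,'fit1',np.mean(a+30*np.arange(7)))
# lever: dark blob (hub + lever)
m=((g<60)*255).astype(np.uint8); n,l,s,ce=cv2.connectedComponentsWithStats(m)
k=l[int(135*.64),int(490*.64)]; print(s[k])
v,u=np.nonzero(l==k); P=np.array([f(x,y,.096) for x,y in zip(u,v)])[:,:2]
# hub: largest inscribed circle
dt=cv2.distanceTransform(((l==k)*255).astype(np.uint8),cv2.DIST_L2,5); y,x=np.unravel_index(dt.argmax(),dt.shape); h=f(x,y,.098)[:2]
print('hub px',x/.64,y/.64,h)
r=np.linalg.norm(P-h,axis=1); Q=P[r>.024]; q=Q.mean(0); w=np.linalg.svd(Q-q)[2][0]
print('n',len(Q),'rmax',r.max(),'lever by hub',np.degrees(np.arctan2(*(q-h)[::-1])),'by axis',np.degrees(np.arctan2(w[1],w[0])))
E
```

```text
c [0.55730192 0.07451048] bars [  78.72817659   49.93670576   20.35943375   -9.46717914  -39.96948415
  -70.5648684  -101.76519869] fit1 79.60822653217045
[     0      0    512    384 158178]
hub px 29.6875 0.0 [ 0.73139788 -0.09691028]Traceback (most recent call last):
  File "<stdin>", line 16, in <module>
    u, s, vh = gufunc(a, signature=signature)
               ~~~~~~^^^^^^^^^^^^^^^^^^^^^^^^
numpy._core._exceptions._ArrayMemoryError: Unable to allocate 183. GiB for an array with shape (156682, 156682) and data type float64
```

```bash
python3 - <<'E'
from h import *
import pickle; pm=pickle.load(open('pm6','rb'))
b=cv2.imread('pics/w6.png'); g=b.max(2)
f=lambda u,v,z: ray('wrist',u,v,z,pm)
print(g[86,290:330:4])
t=int(g[80:92,305:320].max())+15
m=((g<t)*255).astype(np.uint8); n,l,s,ce=cv2.connectedComponentsWithStats(m)
k=l[86,313]; M=((l==k)*255).astype(np.uint8); print(t,s[k])
M=cv2.morphologyEx(M,cv2.MORPH_CLOSE,np.ones((5,5)))
v,u=np.nonzero(M); P=np.array([f(x,y,.096) for x,y in zip(u,v)])[:,:2]
dt=cv2.distanceTransform(M,cv2.DIST_L2,5); y,x=np.unravel_index(dt.argmax(),dt.shape); h=f(x,y,.098)[:2]
print('hub px',x,y,h)
r=np.linalg.norm(P-h,axis=1); Q=P[r>.024]; q=Q.mean(0); w=np.linalg.eigh(np.cov(Q.T))[1][:,1]
print('n',len(Q),'rmax',r.max(),'lever by hub',np.degrees(np.arctan2(*(q-h)[::-1])),'by axis',np.degrees(np.arctan2(w[1],w[0])))
E
```

```text
[68 70 73 71 70 71 69 74 74 71]
91 [ 253   65   77   44 1887]
hub px 308 87 [0.55949377 0.07562686]
n 376 rmax 0.047493154855993786 lever by hub -35.55310665385261 by axis 144.17580323637955
```

The lever reads -35.8° against -40.4° for click 5. It is in the fifth click's range but perhaps 4° short, with some parallax bias. I'll nudge it gently by a few degrees so it sits properly.

```bash
python3 -c "
from h import *
rows([70,79,82,85])"
```

```text
pos [0.6380727  0.13217953 0.17457341] axis in tool [88.62134968 40.29422259] phi now 78.86209001272725 force [ 0.12675464 -0.21074017 -0.90805075]
70 [66.7  3.2] turn -8.9
79 [72.7  0.3] turn 0.1
82 [74.8 -0.5] turn 3.1
85 [77.  -1.2] turn 6.1
```

Call:
{"op": "apply_moves", "data": {"deltas": [{"fingers":0,"delta_pos":[20,0,30],"angular":[0,0,3]},{"fingers":0,"delta_pos":[40,0,60],"angular":[0,0,6]},{"fingers":0,"delta_pos":[55,0,85],"angular":[0,0,6]},{"fingers":0,"delta_pos":[60,0,110],"angular":[0,0,6]},{"fingers":0,"delta_pos":[60,0,122],"angular":[0,0,6]},{"fingers":0,"delta_pos":[65,0,122],"angular":[0,0,6]},{"fingers":0,"delta_pos":[70,0,122],"angular":[0,0,6]},{"fingers":0,"delta_pos":[74,-1,122],"angular":[0,0,6]},{"fingers":0,"delta_pos":[77,-1,122],"angular":[0,0,6]},{"fingers":0,"delta_pos":[77,-1,122],"angular":[0,0,6]}]}}

```text
clock: 12.6
tool_pos: [0.6006, 0.0637, 0.0512]
orientation: [-179.9, 0.2, -125.5]
force: [1.2, 4.5, 0.2]
opening: 0.0002
gripper_force: 2.0
```

Call:
{"op": "apply_moves", "data": {"deltas": [{"fingers":0,"delta_pos":[-5,0,0],"angular":[0,0,0]},{"fingers":0,"delta_pos":[-10,0,-5],"angular":[0,0,0]},{"fingers":0,"delta_pos":[-15,0,-30],"angular":[0,0,0]},{"fingers":0,"delta_pos":[-30,0,-60],"angular":[0,0,0]},{"fingers":0,"delta_pos":[-50,0,-90],"angular":[0,0,0]},{"fingers":0,"delta_pos":[-70,0,-120],"angular":[0,0,0]},{"fingers":0,"delta_pos":[-70,0,-120],"angular":[0,0,-6]},{"fingers":0,"delta_pos":[-70,0,-120],"angular":[0,0,-6]},{"fingers":0,"delta_pos":[-70,0,-120],"angular":[0,0,-6]}]}}

```text
clock: 13.5
tool_pos: [0.6391, 0.1195, 0.1694]
orientation: [179.9, -0.1, -119.7]
force: [-0.2, 0.2, -1.1]
opening: 0.0003
gripper_force: 0.0
```

```bash
cat > lev.py <<'E'
from h import *
def lever(name,pm):
    g=cv2.imread(name).max(2); f=lambda u,v,z: ray('wrist',u,v,z,pm)
    hu,hv=map(int,proj('wrist',[*AX,.098],pm))
    l=cv2.connectedComponentsWithStats(((g<91)*255).astype(np.uint8))[1]; M=((l==l[hv,hu])*255).astype(np.uint8)
    M=cv2.morphologyEx(M,cv2.MORPH_CLOSE,np.ones((5,5)))
    v,u=np.nonzero(M); P=np.array([f(x,y,.096) for x,y in zip(u,v)])[:,:2]
    dt=cv2.distanceTransform(M,cv2.DIST_L2,5); y,x=np.unravel_index(dt.argmax(),dt.shape); h=f(x,y,.098)[:2]
    r=np.linalg.norm(P-h,axis=1); Q=P[r>.024]; q=Q.mean(0); w=np.linalg.eigh(np.cov(Q.T))[1][:,1]
    print(name,len(P),h,'by hub',np.degrees(np.arctan2(*(q-h)[::-1])),'axis',np.degrees(np.arctan2(w[1],w[0])))
E
python3 - <<'E'
from lev import *
import pickle
pm=cam('wrist'); snap('wrist','w7.png'); pickle.dump(pm,open('pm7','wb'))
for k in (4,6,7): lever(f'pics/w{k}.png',pickle.load(open(f'pm{k}','rb')))
E
```

```text
pics/w4.png 2020 [0.55907655 0.0760173 ] by hub 47.583931987125936 axis 49.58930945392712
pics/w6.png 1989 [0.55949377 0.07562686] by hub -35.55310665385261 axis 144.17580323637955
pics/w7.png 2050 [0.55978109 0.07530289] by hub -41.74209463282074 axis 138.46939011603178
```

The lever now reads -41.7°, within about 1.5° of click 5 (-40.4°), so it is set. Next, the feed button at about (0.502, -0.040).

```bash
python3 -c "
from h import *
T=tool(); print(T[:3,3], T[:3,:3].T@(np.array([.502,-.040,.15])-T[:3,3])*1000)"
```

```text
[0.63901048 0.11933882 0.16913421] [206.22742157  40.20483899  19.51076197]
```

Call:
{"op": "apply_moves", "data": {"deltas": [{"fingers":0,"delta_pos":[35,8,0],"angular":[0,0,0]},{"fingers":0,"delta_pos":[70,16,0],"angular":[0,0,0]},{"fingers":0,"delta_pos":[105,24,0],"angular":[0,0,0]},{"fingers":0,"delta_pos":[130,30,0],"angular":[0,0,0]},{"fingers":0,"delta_pos":[130,30,0],"angular":[0,0,0]},{"fingers":0,"delta_pos":[130,30,0],"angular":[0,0,0]}]}}

```text
clock: 14.15
tool_pos: [0.5493, 0.0208, 0.17]
orientation: [-180.0, -0.0, -119.6]
force: [1.0, 0.1, 0.7]
opening: 0.0008
gripper_force: 0.0
```

```bash
python3 - <<'E'
from h import *
pm=cam('wrist'); b=snap('wrist','w8.png')
u,v=map(int,proj('wrist',[.5,-.040,.093],pm)); print(u,v)
g=cv2.cvtColor(b,cv2.COLOR_RGB2GRAY)[max(0,v-70):v+70,max(0,u-70):u+70]
c=cv2.HoughCircles(cv2.medianBlur(g,3),cv2.HOUGH_GRADIENT,1,10,param1=80,param2=18,minRadius=14,maxRadius=45)
T=tool()
for x,y,r in c[0][:5]:
    uu,vv=x+max(0,u-70),y+max(0,v-70); p,M=pm
    print(uu,vv,r,[(z,ray('wrist',uu,vv,z,pm)[:2].round(4),round(2*r/p['fx']*(M[2,3]-z)*1000)) for z in (.08,.09,.1)])
E
```

```text
273 102
274.5 100.5 25.7 [(0.08, array([ 0.4975, -0.0411]), 48), (0.09, array([ 0.4981, -0.041 ]), 47), (0.1, array([ 0.4986, -0.041 ]), 45)]
284.5 110.5 29.7 [(0.08, array([ 0.4938, -0.0289]), 56), (0.09, array([ 0.4945, -0.0293]), 54), (0.1, array([ 0.4952, -0.0297]), 52)]
```

Call:
{"op": "apply_moves", "data": {"deltas": [{"fingers":0,"delta_pos":[40,6,0],"angular":[0,0,0]},{"fingers":0,"delta_pos":[78,12,0],"angular":[0,0,0]},{"fingers":0,"delta_pos":[78,12,0],"angular":[0,0,0]},{"fingers":0,"delta_pos":[78,12,30],"angular":[0,0,0]},{"fingers":0,"delta_pos":[78,12,60],"angular":[0,0,0]},{"fingers":0,"delta_pos":[78,12,80],"angular":[0,0,0]},{"fingers":0,"delta_pos":[78,12,90],"angular":[0,0,0]},{"fingers":0,"delta_pos":[78,12,90],"angular":[0,0,0]}]}}

```text
clock: 15.0
tool_pos: [0.5005, -0.0404, 0.0786]
orientation: [179.9, -0.1, -119.5]
force: [-0.4, 0.7, -0.0]
opening: 0.0007
gripper_force: 0.0
```

Call:
{"op": "apply_moves", "data": {"deltas": [{"fingers":0,"delta_pos":[0,0,3],"angular":[0,0,0]},{"fingers":0,"delta_pos":[0,0,6],"angular":[0,0,0]},{"fingers":0,"delta_pos":[0,0,9],"angular":[0,0,0]},{"fingers":0,"delta_pos":[0,0,12],"angular":[0,0,0]},{"fingers":0,"delta_pos":[0,0,12],"angular":[0,0,0]}]}}

```text
clock: 15.5
tool_pos: [0.5007, -0.0406, 0.0678]
orientation: [180.0, -0.0, -119.5]
force: [-1.3, -0.2, -0.2]
opening: 0.0002
gripper_force: 0.0
```

Call:
{"op": "apply_moves", "data": {"deltas": [{"fingers":0,"delta_pos":[0,0,2],"angular":[0,0,0]},{"fingers":0,"delta_pos":[0,0,4],"angular":[0,0,0]},{"fingers":0,"delta_pos":[0,0,5],"angular":[0,0,0]},{"fingers":0,"delta_pos":[0,0,5],"angular":[0,0,0]}]}}

```text
clock: 15.9
tool_pos: [0.5008, -0.0406, 0.0628]
orientation: [180.0, -0.0, -119.5]
force: [0.5, -0.3, -0.6]
opening: 0.0006
gripper_force: 0.0
```

Call:
{"op": "apply_moves", "data": {"deltas": [{"fingers":0,"delta_pos":[0,0,2],"angular":[0,0,0]},{"fingers":0,"delta_pos":[0,0,3],"angular":[0,0,0]},{"fingers":0,"delta_pos":[0,0,3],"angular":[0,0,0]}]}}

```text
clock: 16.2
tool_pos: [0.5007, -0.0406, 0.0598]
orientation: [180.0, -0.0, -119.5]
force: [0.2, 0.6, -0.2]
opening: 0.0001
gripper_force: 0.0
```

Call:
{"op": "apply_moves", "data": {"deltas": [{"fingers":0,"delta_pos":[0,0,2],"angular":[0,0,0]},{"fingers":0,"delta_pos":[0,0,3],"angular":[0,0,0]},{"fingers":0,"delta_pos":[0,0,3],"angular":[0,0,0]}]}}

```text
clock: 16.5
tool_pos: [0.501, -0.0405, 0.057]
orientation: [-180.0, 0.0, -119.5]
force: [-0.2, 0.4, 1.1]
opening: 0.0006
gripper_force: 0.9
```

Call:
{"op": "apply_moves", "data": {"deltas": [{"fingers":0,"delta_pos":[0,0,2],"angular":[0,0,0]},{"fingers":0,"delta_pos":[0,0,3],"angular":[0,0,0]},{"fingers":0,"delta_pos":[0,0,3],"angular":[0,0,0]}]}}

```text
clock: 16.8
tool_pos: [0.501, -0.0406, 0.054]
orientation: [-180.0, 0.0, -119.5]
force: [-1.4, 0.6, 3.0]
opening: 0.0005
gripper_force: 1.7
```

Contact, with the force rising along the spring. I keep going to the stop.

Call:
{"op": "apply_moves", "data": {"deltas": [{"fingers":0,"delta_pos":[0,0,1],"angular":[0,0,0]},{"fingers":0,"delta_pos":[0,0,2],"angular":[0,0,0]},{"fingers":0,"delta_pos":[0,0,2],"angular":[0,0,0]}]}}

```text
clock: 17.1
tool_pos: [0.501, -0.0405, 0.052]
orientation: [-180.0, 0.0, -119.5]
force: [-0.1, 0.3, 5.0]
opening: 0.0004
gripper_force: 2.3
```

Call:
{"op": "apply_moves", "data": {"deltas": [{"fingers":0,"delta_pos":[0,0,1],"angular":[0,0,0]},{"fingers":0,"delta_pos":[0,0,1.5],"angular":[0,0,0]},{"fingers":0,"delta_pos":[0,0,1.5],"angular":[0,0,0]}]}}

```text
clock: 17.4
tool_pos: [0.5011, -0.0406, 0.0515]
orientation: [-180.0, 0.0, -119.5]
force: [-4.4, 0.7, 15.0]
opening: 0.0008
gripper_force: 7.3
```

15 N with no further travel means the button is against its stop, fully down. I release, lift clear, and move to where the whole top can be seen.

Call:
{"op": "apply_moves", "data": {"deltas": [{"fingers":0,"delta_pos":[0,0,-4],"angular":[0,0,0]},{"fingers":0,"delta_pos":[0,0,-12],"angular":[0,0,0]},{"fingers":0,"delta_pos":[0,0,-40],"angular":[0,0,0]},{"fingers":0,"delta_pos":[0,0,-80],"angular":[0,0,0]},{"fingers":0,"delta_pos":[-40,-10,-120],"angular":[0,0,0]},{"fingers":0,"delta_pos":[-80,-20,-125],"angular":[0,0,0]},{"fingers":0,"delta_pos":[-120,-30,-125],"angular":[0,0,0]},{"fingers":0,"delta_pos":[-160,-40,-125],"angular":[0,0,0]},{"fingers":0,"delta_pos":[-200,-42,-125],"angular":[0,0,0]},{"fingers":0,"delta_pos":[-200,-42,-125],"angular":[0,0,0]}]}}

```text
clock: 18.4
tool_pos: [0.6374, 0.1161, 0.1738]
orientation: [179.9, -0.1, -119.4]
force: [-1.0, 0.8, -0.5]
opening: 0.0007
gripper_force: 0.0
```

```bash
python3 - <<'E'
from lev import *
print(ctrl.get_obs()['force'],tool()[:3,3])
pm=cam('wrist'); b=snap('wrist','w9.png'); lever('pics/w9.png',pm)
cv2.imwrite('pics/w9b.png',b[:,:,::-1])
E
```

```text
[-1.0216402   0.75585711 -0.46309399] [0.63741782 0.11606051 0.17381491]
pics/w9.png 1952 [0.55940762 0.07544845] by hub -41.76287102201538 axis 138.06138788780382
```

View pics/w9b.png

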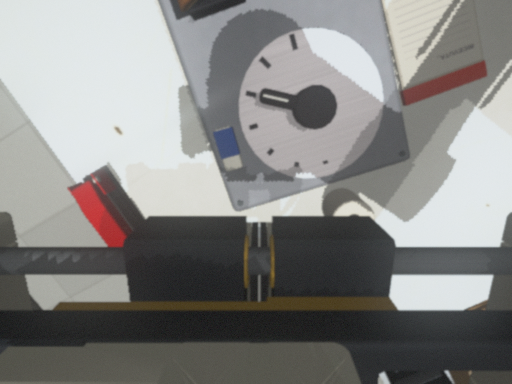

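The lever, hub (313,106) to tip (262,96), points at bar 5 (251,94). The eraser is unmoved and nothing is being touched, so I hand in.

```bash
python3 -c "
from plant import ctrl
print(ctrl.close_job())"
```

```text
the job is handed in; nothing more can be done
None
```

The selector lever rests at the fifth bar, about 1.5° from the click by camera. The feed button was then pressed to its stop (15 N) and released, and the job was handed in at about 18.5 s with the arm clear; I didn't view the button again after release.

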